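# Catch the tool-case lid and lower it shut

## Task

The chisel case stands open with its lid leaning back: push the lid over from behind with a fingertip, catch it on the outside of a finger as it falls and check its fall before it is half-way down, then let it down gently until it is fully shut, without a bang. Do not pinch or grip the lid or press hard on it, leave the things standing around the case where they are, and finish with the hand clear.

Things in the scene. Friction and masses are not known exactly. Their poses are not given: they have to be found in the camera images.
- case: dark wooden tool case, fixed, 160 mm deep (x) x 240 wide (y) x 100 high, open on top under a hinged lid; brass corners, blue insert with chisels. Origin: centre of its underside. x points from the lid's free side to the hinge side (away from the robot at yaw 0), y along the hinge, z up
- hinge (a point): mid-point of the lid's hinge line, on the case's +x top rim: 80 mm in x from the case centre, 100 mm above the bench; axes as the case's. Damped hinge with friction: near upright the lid can stay put; pushed below about 1.35 rad it falls shut by itself, slowly at first (about 2 to 4 s to half-way), at the end 0.6 to 0.9 rad/s: a slam. Gentle is below 0.35 rad/s
- lip (a point): moving point on the lid: middle of its free edge, at its underside, 195 mm from the hinge line. Shut, it lies 35 mm out in front of the case's -x wall, 100 mm above the bench, with free space under this overhang. It turns with the lid: x along the lid towards the hinge, y along the hinge, z out of the lid's outer face
- lid (a joint): angle a of the lid: 0 fully shut (level), 1.57 upright, starts leaning back at 1.62 to 1.75 (its stop), may sink back on to the stop. Lid: flat wooden panel, 195 mm from hinge to free edge, 240 wide, 10 thick, 0.35 to 0.48 kg, brass strip along the free edge, which lies 195 cos(a) mm in the case's -x from the hinge and 195 sin(a) mm above it (underside)
- glue_mid (a point): white glue bottle with red cap, diameter 56 mm, 130 mm high, loose bystander beside the case; point: its centre, half-way up
- tin_mid (a point): blue ceramic pot, open on top, diameter 68 mm, 85 mm high, loose bystander beside the case; point: its centre, half-way up
- sander_mid (a point): cork sanding block 100 x 60 x 35 mm, loose bystander beside the case; point: its centre, half-way up

How it is judged:
By the outcome, as a careful person would: the job done as asked, in the order asked, and still so for the second after the job is handed in, with the robot touching nothing.
It also fails if it takes over 61 s, if anything falls off the work surface, if the arm or the gripper's body presses on something with over 40 N, if the wrist force passes 120 N, or if a joint passes its speed limit or range.

## Robot

A 7-joint arm with a two-finger parallel gripper is mounted at the origin on the work surface. World frame = base frame: x ahead of the robot, y to its left, z up, the work surface at z = 0. Lengths are in m, angles in degrees, forces in N, time in s.
With the tool pointing down it reaches from about 0.425 to 0.875 m from the base axis. Payload 4.7 kg.
Tool frame: the origin (TCP) lies between the finger pads; the fingertips stand 11 mm ahead of it and the grasp point (between the pads) lies 8 mm behind it (env.tcp_to_tips is the distance from the TCP to the fingertips, in m); z points along the fingers, y is the line along which they close (so a half turn about z gives the same grasp; the last joint's range is limited). The gripper opens to 87 mm and grips with 3 to 60 N. Pads are 19 mm wide; open, the fingers measure 117 mm over their backs; the gripper's body (75 mm by 190 mm) begins 51 mm behind the grasp point.
Start: joints at [-68.463, 18.392, -4.016, 83.108, 1.295, 78.541, -3.26], TCP at [0.23, 0.608, 0.234] pointing down, gripper open.
Joint ranges: [-163.93, 163.93], [-17.29, 119.83], [-79.2, 71.16], [3.27, 140.29], [-89.18, 269.18], [5.43, 117.66], [-154.24, 154.24]. Speed limits (degrees/s): [147.25, 147.25, 180, 180, 180, 180, 180].

## Interface

Orientations are given as [roll, pitch, yaw] about the fixed x, y, z axes, in that order (R = Rz(yaw) Ry(pitch) Rx(roll)).
In Python, from cell import env, viewer gives the robot as it stands.
- The arm moves only by the tool step_arm, never from a script. Its arguments are lists of equal length, an entry for each row: "delta_pos": the shift along the tool's x, y, z in units of 0.2 m (1.0 is 0.2 m), a list of three; "rot": the turn, a rotation vector about the tool's x, y, z in units of 1.5 rad (1.0 is 1.5 rad), a list of three; "gripper": the gripper command: -1 is shut, 1 is fully open, values between are in proportion. A call has 1 to 20 rows; each row is the pose to reach, as a shift and turn from the pose commanded when the call began, along the tool's axes at that moment; what a row does not reach only later rows make up. A row lasts 1/8 s, in which the tool goes at most 62.5 mm and 10.7 degrees, less where a joint would pass 70% of its speed; a pose out of reach is approached as far as the arm can. A call with a number of a shift or a turn outside -1 to 1 is refused whole. A call with a gripper value outside its range is refused whole. The fingers move at their own pace and stop on an object; "squeeze" is the grip in N (left out, the last holds). Time passes only in rows, so rows that repeat a pose let the fingers close. It gives the time, the measured TCP pose, the force, the opening and the grip force at its end, in the units of the state.
- env.get_obs(): the state, without advancing time (a new reading comes with each control period).
- viewer.read_camera(name): name is "scene" or "side" or "wrist"; returns a dict with "img" (420x560x3 uint8, red, green, blue), "fx", "fy", "cx", "cy" (pixels), "pose" (4x4, takes a point from camera to world coordinates). Camera axes: x right, y down, z forward; pixel columns grow to the right and rows downward; lengths in m; the calibration is good to about 2 mm. A picture is of the moment at which its call begins. There is no depth.
- env.sign_off(): hands the job in; it is judged then, once.
The state is a dict: "time_s": time; "qpos": joint angles; "joint_velocities": joint speeds; "effort": joint torques, N m; "tool_pos": TCP position; "tool_rot": TCP orientation; "force": force on the tool from outside, world axes, zero at the start; "wrist_torque": the same for the moment, N m; "grip_width": finger opening in m; "grasp_force": force on a finger pad.
Only numpy, scipy, OpenCV 4.12 (cv2) and the standard library are available. Lean on these libraries where they do the work, as an engineer would, in place of code of your own. Each camera call takes 0.05 s, during which the arm holds its last target. There are 200 camera calls.

## Working session

There is one attempt and no reset: what is moved stays moved. The work goes in short steps, Python scripts to look and compute and a tool call to move; the robot and the scene stay as the last step left them, time stands still between calls to the robot, and variables do not carry over. Pictures are saved under pics/ and viewed, at most 10 in all, crops included, and the job is handed in when it is done.

Besides the shell and the picture viewer there is one more tool, called after "Emit:" as name(argument=value, ...) on one line, values as JSON. step_arm: Moves the arm, as the interface text tells. Shifts and turns lie within -1 to 1; 1 stands for 0.2 m of shift or 1.5 rad of turn. Its arguments: {"type":"object","properties":{"delta_pos":{"type":"array"},"rot":{"type":"array"},"gripper":{"type":"array"},"squeeze":{"type":"number"}},"required":["delta_pos","rot","gripper"]}

```bash
ls; mkdir -p pics
python3 - <<'E'
from cell import env, viewer
import cv2
for n in("scene","side"):
    d=viewer.read_camera(n); cv2.imwrite(f"pics/{n}0.png",d["img"][:,:,::-1]); print(n,d["fx"],d["fy"],d["cx"],d["cy"],d["pose"].round(4).tolist())
o=env.get_obs(); print(o)
E
```

```text
pics
scene 542.6058615220887 542.6058615220887 275.0063132914645 210.42492173569744 [[0.3213, 0.587, -0.7431, 1.5176], [0.9468, -0.2149, 0.2396, -0.2176], [-0.0191, -0.7806, -0.6248, 0.8618], [0.0, 0.0, 0.0, 1.0]]
side 414.515344189893 414.515344189893 283.03123361581396 216.02375816732638 [[-0.9606, -0.1588, 0.228, 0.3963], [-0.2772, 0.4937, -0.8242, 0.823], [0.0184, -0.855, -0.5183, 0.5717], [0.0, 0.0, 0.0, 1.0]]
{'time_s': 0.1, 'qpos': array([-68.46467604,  18.435819  ,  -4.01524893,  83.16562852,
         1.29480565,  78.54169709,  -3.25938055]), 'joint_velocities': array([ 0.04743379, -0.01402725, -0.07607941, -0.13081571, -0.07787746,
       -0.06418504, -0.0631327 ]), 'effort': array([-1.04813564e-04, -4.92570305e+01, -4.05689422e-01, -3.13397205e+01,
       -6.40074327e-02,  3.95413698e-02,  7.64173092e-05]), 'tool_pos': array([0.22993274, 0.60747696, 0.23257943]), 'tool_rot': array([-1.79902073e+02,  5.27373534e-03,  1.59274537e+02]), 'force': array([ 0.45080088, -0.48591654,  0.31381935]), 'wrist_torque': array([-0.01528492,  0.02034009,  0.01410583]), 'grasp_force': 0.0, 'grip_width': 0.08712720945256978}
```

View pics/scene0.png

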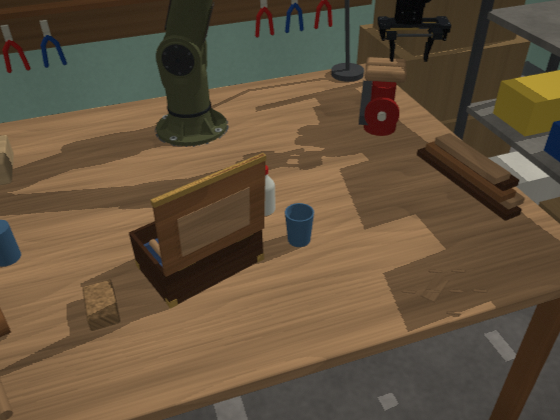

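View pics/side0.png

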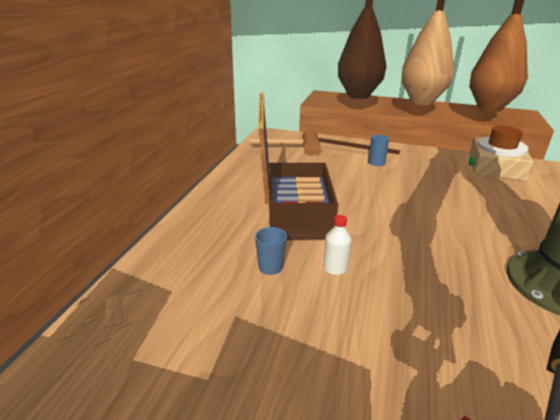

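The scene view shows the case near (200,250) px, its lid's gold edge from (157,208) to (267,160), the pot at (299,225), the glue at (267,195) and the cork at (100,303). The side view shows the lid edge-on at (265,150). I'll enlarge both.

Run:
```python
import cv2
a=cv2.imread("pics/scene0.png")[150:340,75:325]; cv2.imwrite("pics/sc.png",cv2.resize(a,None,fx=3.2,fy=3.15,interpolation=cv2.INTER_CUBIC)[:600,:800])
a=cv2.imread("pics/side0.png")[85:285,225:365]; cv2.imwrite("pics/sd.png",cv2.resize(a,None,fx=3,fy=3,interpolation=cv2.INTER_CUBIC))
```

```text
(no output)
```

View pics/sc.png

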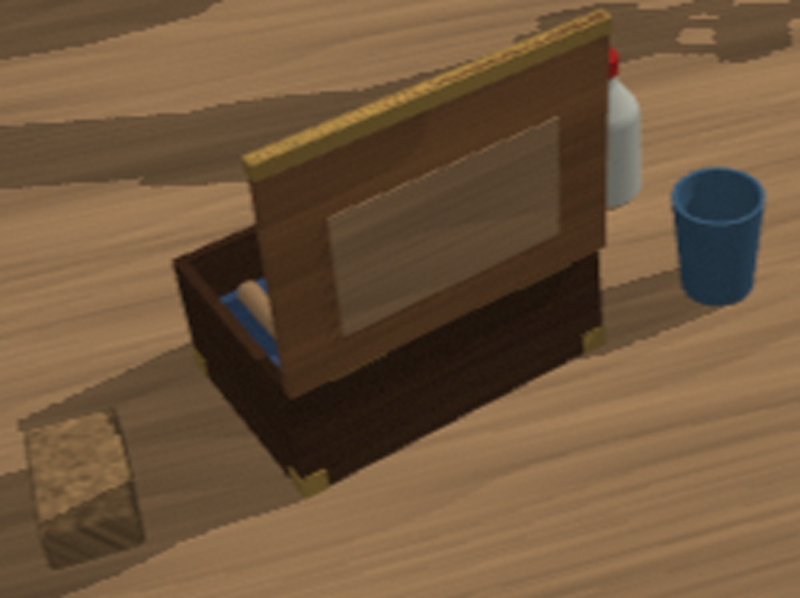

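View pics/sd.png

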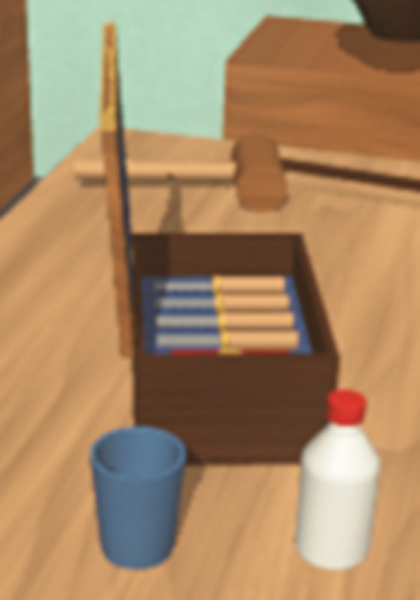

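```bash
cat > h.py <<'E'
import numpy as np
C={"scene":(542.606,275.006,210.425,[[0.3213,0.587,-0.7431,1.5176],[0.9468,-0.2149,0.2396,-0.2176],[-0.0191,-0.7806,-0.6248,0.8618]]),
"side":(414.515,283.031,216.024,[[-0.9606,-0.1588,0.228,0.3963],[-0.2772,0.4937,-0.8242,0.823],[0.0184,-0.855,-0.5183,0.5717]])}
def proj(c,P):
    f,cx,cy,T=C[c];T=np.array(T);p=T[:,:3].T@(np.asarray(P)-T[:,3]);return np.array([f*p[0]/p[2]+cx,f*p[1]/p[2]+cy])
def ray(c,uv,z):
    f,cx,cy,T=C[c];T=np.array(T);d=T[:,:3]@[(uv[0]-cx)/f,(uv[1]-cy)/f,1];return T[:,3]+d*(z-T[2,3])/d[2]
def case(p,l):
    c,s=np.cos(p[2]),np.sin(p[2]);return np.array([p[0]+c*l[0]-s*l[1],p[1]+s*l[0]+c*l[1],l[2]])
E
python3 - <<'E'
from h import *
from scipy.optimize import least_squares
S=lambda u,v:(75+u/3.2,150+v/3.15)
D=lambda u,v:(225+u/3,85+v/3)
ob=[("scene",S(305,493),(.08,-.12,0)),("scene",S(600,352),(.08,.12,0)),("scene",S(177,261),(-.08,-.12,.1)),
("side",D(337,357),(-.08,.12,.1)),("side",D(135,355),(.08,.12,.1)),("side",D(322,462),(-.08,.12,0)),("side",D(302,234),(-.08,-.12,.1)),("side",D(133,234),(.08,-.12,.1))]
lid=[("scene",S(243,158),-.12),("scene",S(603,11),.12),("side",D(115,128),.12),("side",D(117,27),-.12)]
L=lambda a,y:(.08-.195*np.cos(a),y,.1+.195*np.sin(a))
f=lambda p:np.concatenate([proj(c,case(p,l))-uv for c,uv,l in ob]+[proj(c,case(p,L(p[3],y)))-uv for c,uv,y in lid])
r=least_squares(f,[.6,0,0,1.65],loss="soft_l1");p=r.x;print(p,np.degrees(p[2]));print(f(p).reshape(-1,2).round(1))
def inv(P):
    d=P[:2]-p[:2];c,s=np.cos(p[2]),np.sin(p[2]);return np.array([c*d[0]+s*d[1],-s*d[0]+c*d[1]]).round(3)
for n,v,z in [("pot rim sc",S(718,195),.085),("pot rim sd",D(139,455),.085),("glue cap sd",D(346,400),.128),("cork top c",S(78,458),.035),("cork tl",S(25,430),.035),("cork tr",S(117,410),.035),("cork br",S(130,485),.035)]:
    q=ray("scene" if n[-2:]!="sd" and "sd" not in n else "side",v,z);print(n,q.round(3),inv(q))
E
```

```text
[ 0.61074956 -0.10672722  0.30972245  1.64525124] 17.745789111999258
[[-0.1  0.7]
 [ 1.2 -3.3]
 [-1.5 -1.6]
 [ 0.3  0.2]
 [-1.5  0.7]
 [ 1.8  0.8]
 [-0.1 -1. ]
 [-0.7 -1.3]
 [-0.5 -1.6]
 [-0.3 -1.3]
 [-1.9 -5.8]
 [-1.1 -2.7]]
pot rim sc [0.618 0.131 0.085] [0.079 0.224]
pot rim sd [0.611 0.137 0.085] [0.074 0.232]
glue cap sd [0.477 0.09  0.128] [-0.068  0.228]
cork top c [ 0.675 -0.33   0.035] [-0.007 -0.232]
cork tl [ 0.637 -0.361  0.035] [-0.052 -0.25 ]
cork tr [ 0.639 -0.302  0.035] [-0.033 -0.194]
cork br [ 0.71  -0.3    0.035] [ 0.035 -0.215]
```

```bash
cat >> h.py <<'E'
import json
from scipy.spatial.transform import Rotation as R
P=[.6107,-.1067,.3097]
def tool(l,tilt,yaw=None):
    """local TCP position (case frame, hinge at x=.08), tilt: forward tilt from straight down, deg"""
    yaw=np.degrees(P[2]) if yaw is None else yaw
    return case(P,l), R.from_euler("xyz",[180,0,90+yaw],degrees=True)*R.from_euler("x",-tilt,degrees=True)
def rows(base,targets):
    p0,r0=base;out=[]
    for p,r in targets:
        out.append((r0.inv().apply(np.array(p)-p0)/.2, (r0.inv()*r).as_rotvec()/1.5))
    return out
def show(base,targets,n=2):
    rs=rows(base,targets)
    print("pos",json.dumps([[round(v,n)+0. for v in a.tolist()] for a,b in rs]));print("rot",json.dumps([[round(v,n)+0. for v in b.tolist()] for a,b in rs]))
def local(q):
    c,s=np.cos(P[2]),np.sin(P[2]);d=np.array(q[:2])-P[:2];return np.array([c*d[0]+s*d[1],-s*d[0]+c*d[1],q[2]])
E
python3 - <<'E'
from h import *
b=(np.array([.23,.608,.234]),R.from_euler("xyz",[180,0,159.3],degrees=True))
W=[(.23,.608,.30),(.38,.47,.36),(.55,.30,.37),(.70,.12,.37)]
g=tool((0,0,0),0)[1]
show(b,[(W[0],b[1]),(W[1],g)])
for i in (1,2): show((np.array(W[i]),g),[(W[i+1],g)])
print(tool((.16,0,.36),0)[0]); show((np.array(W[3]),g),[tool((.16,0,.37),0),tool((.16,0,.285),0)])
E
```

```text
pos [[0.0, 0.0, -0.33], [-0.95, -0.38, -0.63]]
rot [[0.0, 0.0, 0.0], [0.0, 0.0, 0.6]]
pos [[-1.07, 0.55, -0.05]]
rot [[0.0, 0.0, 0.0]]
pos [[-1.09, 0.44, 0.0]]
rot [[0.0, 0.0, 0.0]]
[ 0.76308801 -0.05793633  0.36      ]
pos [[-0.94, 0.03, 0.0], [-0.94, 0.03, 0.43]]
rot [[0.0, 0.0, 0.0], [0.0, 0.0, 0.0]]
```

Emit:
step_arm(delta_pos=[[0,0,-0.33],[-0.2,-0.1,-0.5],[-0.95,-0.38,-0.63],[-0.95,-0.38,-0.63],[-0.95,-0.38,-0.63],[-0.95,-0.38,-0.63],[-0.95,-0.38,-0.63]], rot=[[0,0,0],[0,0,0.1],[0,0,0.6],[0,0,0.6],[0,0,0.6],[0,0,0.6],[0,0,0.6]], gripper=[-1,-1,-1,-1,-1,-1,-1])

```text
time_s: 0.98
tool_pos: [0.381, 0.4693, 0.3592]
tool_rot: [-180.0, 0.0, 107.8]
force: [-0.6, -0.4, -1.4]
grip_width: 0.0251
grasp_force: 0.0
```

Emit:
step_arm(delta_pos=[[-1,0.5,-0.05],[-1,0.5,-0.05],[-1,0.5,-0.05],[-1,0.5,-0.05]], rot=[[0,0,0],[0,0,0],[0,0,0],[0,0,0]], gripper=[-1,-1,-1,-1])

```text
time_s: 1.48
tool_pos: [0.5388, 0.3067, 0.3693]
tool_rot: [-180.0, 0.1, 107.8]
force: [0.2, 0.7, -0.1]
grip_width: 0.0003
grasp_force: 0.0
```

Emit:
step_arm(delta_pos=[[-1,0.4,0],[-1,0.4,0],[-1,0.4,0],[-1,0.4,0],[-1,0.4,0]], rot=[[0,0,0],[0,0,0],[0,0,0],[0,0,0],[0,0,0]], gripper=[-1,-1,-1,-1,-1])

```text
time_s: 2.1
tool_pos: [0.6749, 0.1409, 0.3682]
tool_rot: [-179.9, 0.1, 107.7]
force: [0.5, 1.1, -1.0]
grip_width: 0.0006
grasp_force: 0.0
```

Run:
```python
from h import *
q=(.6749,.1409,.37);print(local(q));g=tool((0,0,0),0)[1]
show((np.array(q),g),[tool((.17,0,.37),0),tool((.17,0,.285),0)])
```

```text
[0.13660746 0.21625402 0.37      ]
pos [[-1.08, 0.17, 0.0], [-1.08, 0.17, 0.43]]
rot [[0.0, 0.0, 0.0], [0.0, 0.0, 0.0]]
```

Emit:
step_arm(delta_pos=[[-1,0.17,0],[-1,0.17,0],[-1,0.17,0],[-1,0.17,0],[-1,0.17,0.48],[-1,0.17,0.48],[-1,0.17,0.48]], rot=[[0,0,0],[0,0,0],[0,0,0],[0,0,0],[0,0,0],[0,0,0],[0,0,0]], gripper=[-1,-1,-1,-1,-1,-1,-1])

```text
time_s: 2.98
tool_pos: [0.7655, -0.0329, 0.2697]
tool_rot: [-179.7, -0.3, 108.0]
force: [0.6, 0.6, 0.0]
grip_width: 0.0002
grasp_force: 0.0
```

Run:
```python
from cell import env, viewer
import cv2,numpy as np
from h import *
o=env.get_obs(); print(o["tool_pos"],local(o["tool_pos"]),o["tool_rot"],o["qpos"].round(1),o["force"])
a=viewer.read_camera("side")["img"][60:270,200:400,::-1]; b=viewer.read_camera("scene")["img"][90:300,120:320,::-1]
cv2.imwrite("pics/b.png",cv2.resize(np.hstack([a,b]),None,fx=2,fy=2,interpolation=cv2.INTER_CUBIC))
```

```text
[ 0.76546644 -0.03285434  0.26970586] [0.16990959 0.02316384 0.26970586] [-179.6638767    -0.27714988  108.00348539] [-13.1  34.4  24.4  59.3 -13.6  89.2  25.6] [0.58753447 0.63856417 0.04764233]
```

View pics/b.png

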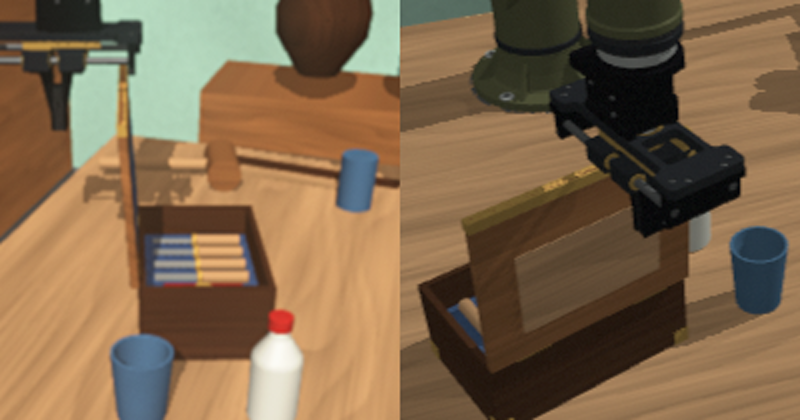

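The left half shows the finger (57,100) clear behind the lid (122,100), with the body above the lid's edge. I'll fit a simple arm model to see how far I can tilt for the catch.

```bash
cat > k.py <<'E'
import numpy as np
from scipy.spatial.transform import Rotation as R
def fk(q,prm,s):
    h,L1,L2,L3,e1,e2,e3=prm;q=np.array(q)*s
    Z=lambda a:R.from_euler("z",a,degrees=True);Y=lambda a:R.from_euler("y",a,degrees=True)
    r=Z(q[0]);p=np.array([0,0,h]);r=r*Y(q[1])*Z(q[2]);p=p+r.apply([e1,0,L1]);r=r*Y(q[3])
    p=p+r.apply([e2,0,0]);r=r*Z(q[4]);p=p+r.apply([0,0,L2]);r=r*Y(q[5]);p=p+r.apply([e3,0,L3]);r=r*Z(q[6]);return p,r
E
python3 - <<'E'
from k import *
import itertools
from scipy.optimize import least_squares
D=[([-68.46467604,18.435819,-4.01524893,83.16562852,1.29480565,78.54169709,-3.25938055],[.22993,.60748,.23258],[-179.902,.005,159.2745]),
([-13.1,34.4,24.4,59.3,-13.6,89.2,25.6],[.76547,-.03285,.26971],[-179.664,-.277,108.003])]
for s in itertools.product([-1,1],repeat=3):
    sg=np.array([-1,1,s[0],1,s[1],1,s[2]])
    # orientation residual with constant tool offset
    rel=[fk(q,[0]*7,sg)[1].inv()*R.from_euler("xyz",e,degrees=True) for q,p,e in D]
    d=np.degrees((rel[0].inv()*rel[1]).magnitude())
    f=lambda v:np.concatenate([fk(q,list(v)+[0,0,0],sg)[0]-p for q,p,e in D])
    r=least_squares(f,[.33,.35,.35,.2]);print(s,round(d,2),r.x.round(4),r.cost, rel[0].as_euler("xyz",degrees=True).round(1))
E
```

```text
(-1, -1, -1) 0.12 [-4.0019  0.4053  0.5222 -3.9515] 0.0004114870095029548 [ 0.  0. 90.]
(-1, -1, 1) 57.84 [-4.0019  0.4053  0.5222 -3.9515] 0.0004114870095029548 [ 0.   0.  96.5]
(-1, 1, -1) 29.46 [-0.075   0.4909  0.5041  0.0566] 0.00040965341853580926 [-0.1 -2.5 89.5]
(-1, 1, 1) 63.79 [-0.075   0.4909  0.5041  0.0566] 0.00040965341853580926 [-0.1 -2.5 96. ]
(1, -1, -1) 56.46 [-0.5087 -0.2215  0.7294 -1.0979] 6.836349108423129e-05 [-0.2  2.5 82.4]
(1, -1, 1) 30.39 [-0.5087 -0.2215  0.7294 -1.0979] 6.836349108423129e-05 [-0.2  2.5 88.9]
(1, 1, -1) 49.65 [70.4893  1.4212  0.361  71.4597] 0.007301026551693107 [ 0.  -0.  81.9]
(1, 1, 1) 8.09 [70.4893  1.4212  0.361  71.4597] 0.007301026551693107 [ 0.  -0.  88.4]
```

Run:
```python
from h import *
b=tool((.17,.023,.274),0)
show(b,[tool((.17,.02,.37),0),tool((.0,0,.37),10),tool((-.025,0,.36),20)])
b=tool((-.025,0,.36),20)
show(b,[tool((-.12,0,.30),50),tool((-.145,0,.18),55)])
```

```text
pos [[-0.01, 0.0, -0.48], [-0.11, -0.85, -0.48], [-0.11, -0.97, -0.43]]
rot [[0.0, 0.0, 0.0], [-0.12, 0.0, 0.0], [-0.23, 0.0, 0.0]]
pos [[0.0, -0.55, 0.12], [0.0, -0.87, 0.64]]
rot [[-0.35, 0.0, 0.0], [-0.41, 0.0, 0.0]]
```

Emit:
step_arm(delta_pos=[[0,0,-0.48],[0,0,-0.48],[-0.1,-0.85,-0.48],[-0.1,-0.85,-0.48],[-0.1,-0.97,-0.43],[-0.1,-0.97,-0.43],[-0.1,-0.97,-0.43]], rot=[[0,0,0],[0,0,0],[-0.12,0,0],[-0.12,0,0],[-0.23,0,0],[-0.23,0,0],[-0.23,0,0]], gripper=[-1,-1,-1,-1,-1,-1,-1])

```text
time_s: 3.95
tool_pos: [0.5863, -0.1174, 0.3638]
tool_rot: [159.8, -0.0, 107.5]
force: [0.4, -0.0, 0.7]
grip_width: 0.0004
grasp_force: 0.0
```

Emit:
step_arm(delta_pos=[[0,-0.4,0.1],[0,-0.55,0.12],[0,-0.55,0.12],[0,-0.55,0.12],[0,-0.87,0.64],[0,-0.87,0.64],[0,-0.87,0.64],[0,-0.87,0.64]], rot=[[-0.12,0,0],[-0.23,0,0],[-0.35,0,0],[-0.35,0,0],[-0.41,0,0],[-0.41,0,0],[-0.41,0,0],[-0.41,0,0]], gripper=[-1,-1,-1,-1,-1,-1,-1,-1])

```text
time_s: 4.95
tool_pos: [0.4733, -0.1523, 0.1785]
tool_rot: [125.0, -0.1, 107.6]
force: [-2.5, 3.8, -2.5]
grip_width: 0.0003
grasp_force: 0.0
```

Run:
```python
from cell import env, viewer
from h import *
o=env.get_obs(); print(o["tool_pos"],local(o["tool_pos"]),o["tool_rot"],o["qpos"].round(2),o["force"])
p,r=tool((-.145,0,.18),55);print(p,r.as_euler("xyz",degrees=True))
```

```text
[ 0.47334524 -0.15232909  0.178476  ] [-0.14472662 -0.00159627  0.178476  ] [ 1.25048407e+02 -9.37342808e-02  1.07633406e+02] [ 41.22 -11.15   4.76 140.3  -72.8   49.27 114.36] [-2.49641342  3.75737251 -2.47944565]
[ 0.47259837 -0.15089207  0.18      ] [ 1.25000000e+02 -1.27222187e-14  1.07744503e+02]
```

```bash
cat >> k.py <<'E'
SG=np.array([-1,1,-1,1,-1,1,-1])
E
python3 - <<'E'
from k import *
from scipy.optimize import least_squares
D=[([-68.46467604,18.435819,-4.01524893,83.16562852,1.29480565,78.54169709,-3.25938055],[.22993,.60748,.23258]),
([-13.1,34.4,24.4,59.3,-13.6,89.2,25.6],[.76547,-.03285,.26971]),([41.22,-11.15,4.76,140.3,-72.8,49.27,114.36],[.47335,-.15233,.17848])]
f=lambda v:np.concatenate([fk(q,v,SG)[0]-p for q,p in D]+[.01*(np.array(v)-x0)])
x0=np.array([.34,.4,.4,.2,0,0,0])
for _ in range(2):
    r=least_squares(f,x0);print(r.x.round(4),f(r.x).round(4)[:9])
    f2=lambda v:np.concatenate([fk(q,list(v[:6])+[0],SG)[0]-p for q,p in D]);
r=least_squares(f2,x0[:6]);print(r.x.round(4),f2(r.x).round(4))
E
```

```text
[ 0.3872  0.4145  0.4689  0.4059 -0.0286  0.059  -0.1013] [-0.0266  0.0119 -0.0009 -0.0019  0.0037  0.0004 -0.0006  0.0009  0.0005]
[ 0.3872  0.4145  0.4689  0.4059 -0.0286  0.059  -0.1013] [-0.0266  0.0119 -0.0009 -0.0019  0.0037  0.0004 -0.0006  0.0009  0.0005]
[0.3034 0.4212 0.5194 0.3215 0.0229 0.0383] [-0.0251  0.015   0.0001 -0.0044  0.0039 -0.0003 -0.0008  0.0022  0.0001]
```

Run:
```python
from h import *
b=tool((-.145,0,.18),55)
show(b,[tool((-.14,0,.18),40),tool((-.13,0,.08),40)])
```

```text
pos [[0.0, 0.01, 0.02], [0.0, -0.37, 0.35]]
rot [[0.17, 0.0, 0.0], [0.17, 0.0, 0.0]]
```

Emit:
step_arm(delta_pos=[[0,0.01,0.02],[0,0.01,0.02],[0,-0.37,0.35],[0,-0.37,0.35],[0,-0.37,0.35]], rot=[[0.17,0,0],[0.17,0,0],[0.17,0,0],[0.17,0,0],[0.17,0,0]], gripper=[-1,-1,-1,-1,-1])

```text
time_s: 5.58
tool_pos: [0.489, -0.146, 0.0787]
tool_rot: [139.7, -0.2, 107.8]
force: [0.4, -0.6, 0.2]
grip_width: 0.0006
grasp_force: 0.0
```

Run:
```python
from cell import env, viewer
from h import *
import cv2
o=env.get_obs(); print(o["tool_pos"],local(o["tool_pos"]),o["tool_rot"],o["qpos"].round(2),o["force"])
a=viewer.read_camera("side")["img"][60:270,200:400,::-1]; b=viewer.read_camera("scene")["img"][90:300,80:280,::-1]
cv2.imwrite("pics/c.png",cv2.resize(np.hstack([a,b]),None,fx=2,fy=2,interpolation=cv2.INTER_CUBIC))
```

```text
[ 0.4890433  -0.14599972  0.07870668] [-0.12784638 -0.00035237  0.07870668] [139.65218526  -0.18169529 107.83693538] [ 38.24  -1.7   -3.57 137.13 -63.75  35.17 103.6 ] [ 0.35404677 -0.63186952  0.20629172]
```

View pics/c.png

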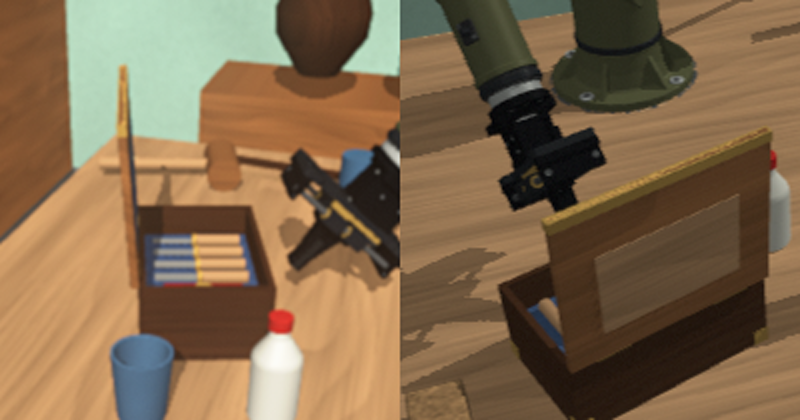

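Run:
```python
from h import *
b=tool((-.13,0,.08),40)
show(b,[tool((-.13,0,.22),30),tool((-.10,0,.27),20)]);b=tool((-.10,0,.27),20)
show(b,[tool((-.08,0,.38),10),tool((.06,0,.38),0)]);b=tool((.06,0,.38),0)
show(b,[tool((.14,0,.38),0),tool((.145,0,.275),0)])
```

```text
pos [[0.0, 0.45, -0.54], [0.0, 0.73, -0.63]]
rot [[0.12, 0.0, 0.0], [0.23, 0.0, 0.0]]
pos [[0.0, 0.28, -0.48], [0.0, 0.94, -0.24]]
rot [[0.12, 0.0, 0.0], [0.23, 0.0, 0.0]]
pos [[0.0, 0.4, 0.0], [0.0, 0.42, 0.52]]
rot [[0.0, 0.0, 0.0], [0.0, 0.0, 0.0]]
```

Emit:
step_arm(delta_pos=[[0,0.45,-0.54],[0,0.45,-0.54],[0,0.45,-0.54],[0,0.73,-0.63],[0,0.73,-0.63]], rot=[[0.12,0,0],[0.12,0,0],[0.12,0,0],[0.23,0,0],[0.23,0,0]], gripper=[-1,-1,-1,-1,-1])

```text
time_s: 6.3
tool_pos: [0.5228, -0.1374, 0.2818]
tool_rot: [158.7, 0.8, 107.9]
force: [-0.4, -0.3, -0.4]
grip_width: 0.0004
grasp_force: 0.0
```

Emit:
step_arm(delta_pos=[[0,0.28,-0.48],[0,0.28,-0.48],[0,0.28,-0.48],[0,0.94,-0.24],[0,0.94,-0.24],[0,0.94,-0.24],[0,0.94,-0.24]], rot=[[0.12,0,0],[0.12,0,0],[0.12,0,0],[0.23,0,0],[0.23,0,0],[0.23,0,0],[0.23,0,0]], gripper=[-1,-1,-1,-1,-1,-1,-1])

```text
time_s: 7.18
tool_pos: [0.668, -0.0891, 0.3803]
tool_rot: [179.2, -0.1, 107.8]
force: [0.0, -0.5, -0.6]
grip_width: 0.0004
grasp_force: 0.0
```

Emit:
step_arm(delta_pos=[[0,0.4,0],[0,0.4,0],[0,0.42,0.52],[0,0.42,0.52],[0,0.42,0.52]], rot=[[0,0,0],[0,0,0],[0,0,0],[0,0,0],[0,0,0]], gripper=[-1,-1,-1,-1,-1])

```text
time_s: 7.8
tool_pos: [0.7463, -0.0657, 0.2755]
tool_rot: [179.5, -0.0, 107.6]
force: [-0.7, -0.5, 0.5]
grip_width: 0.0004
grasp_force: 0.0
```

Run:
```python
from cell import env
from h import *
o=env.get_obs(); print(o["time_s"],local(o["tool_pos"]),o["tool_rot"],o["qpos"].round(2),o["force"])
# push and catch geometry
def catch(a,th,d):
    t=np.radians(th);E=np.array([.08-.195*np.cos(a),.1+.195*np.sin(a)]);y=np.array([np.cos(t),np.sin(t)]);z=np.array([np.sin(t),-np.cos(t)])
    q=E-z*(.011-d)-y*.015;return q.round(4),E.round(3)
for a in (1.3,1.2,1.1,1.0,.9,.8,.6,.4,.2,0): th=min(33,85-np.degrees(a));print(a,round(th),catch(a,th,.018))
```

```text
7.8 [ 0.14160883 -0.00227776  0.27550477] [ 1.79541883e+02 -3.52401487e-02  1.07599954e+02] [ 18.35  32.13 -25.76  61.65  13.23  88.44  13.47] [-0.71742997 -0.48846697  0.54898933]
1.3 11 (array([0.0144, 0.2783]), array([0.028, 0.288]))
1.2 16 (array([-0.0031,  0.2708]), array([0.009, 0.282]))
1.1 22 (array([-0.0197,  0.2617]), array([-0.008,  0.274]))
1.0 28 (array([-0.0354,  0.2509]), array([-0.025,  0.264]))
0.9 33 (array([-0.05  ,  0.2387]), array([-0.041,  0.253]))
0.8 33 (array([-0.0646,  0.2258]), array([-0.056,  0.24 ]))
0.6 33 (array([-0.0897,  0.1961]), array([-0.081,  0.21 ]))
0.4 33 (array([-0.1084,  0.1619]), array([-0.1  ,  0.176]))
0.2 33 (array([-0.1199,  0.1247]), array([-0.111,  0.139]))
0 33 (array([-0.1238,  0.086 ]), array([-0.115,  0.1  ]))
```

Emit:
step_arm(delta_pos=[[0,-0.05,0],[0,-0.09,0],[0,-0.12,0],[0,-0.15,0],[0,-0.18,0],[0,-0.21,0],[0,-0.24,0],[0,-0.27,0],[0,-0.3,0],[0,-0.33,0],[0,-0.36,0],[0,-0.38,0]], rot=[[0,0,0],[0,0,0],[0,0,0],[0,0,0],[0,0,0],[0,0,0],[0,0,0],[0,0,0],[0,0,0],[0,0,0],[0,0,0],[0,0,0]], gripper=[-1,-1,-1,-1,-1,-1,-1,-1,-1,-1,-1,-1])

```text
time_s: 9.3
tool_pos: [0.6762, -0.087, 0.2772]
tool_rot: [179.2, -0.0, 107.7]
force: [0.1, 0.4, -0.5]
grip_width: 0.0005
grasp_force: 0.3
```

```bash
cat > look.py <<'E'
import sys,cv2
from cell import env,viewer
from h import *
o=env.get_obs(); print(o["time_s"],local(o["tool_pos"]),o["tool_rot"],o["force"],o["qpos"].round(1))
im=viewer.read_camera("side")["img"][:,:,::-1].copy()
for k in range(2):
    for a in (0,.2,.4,.6,.8,1,1.1,1.2,1.3,1.4,1.5):
        u=proj("side",case(P,(.08-.195*np.cos(a),.12,.1+.195*np.sin(a)))); cv2.circle(im,tuple(int(round(v*16)) for v in u),8,(0,255,255),-1,shift=4)
a=im[60:270,200:400]
b=viewer.read_camera("scene")["img"][90:300,80:280,::-1]
cv2.imwrite(f"pics/{sys.argv[1]}.png",cv2.resize(np.hstack([a,b]),None,fx=2,fy=2,interpolation=cv2.INTER_CUBIC))
E
python3 look.py d
```

```text
9.3 [ 0.06836755 -0.00117077  0.27720505] [ 1.79166230e+02 -7.07495955e-03  1.07698576e+02] [ 0.10424937  0.41781236 -0.45078208] [ 24.4  23.  -26.7  74.2   9.9  84.3  16.4]
```

View pics/d.png

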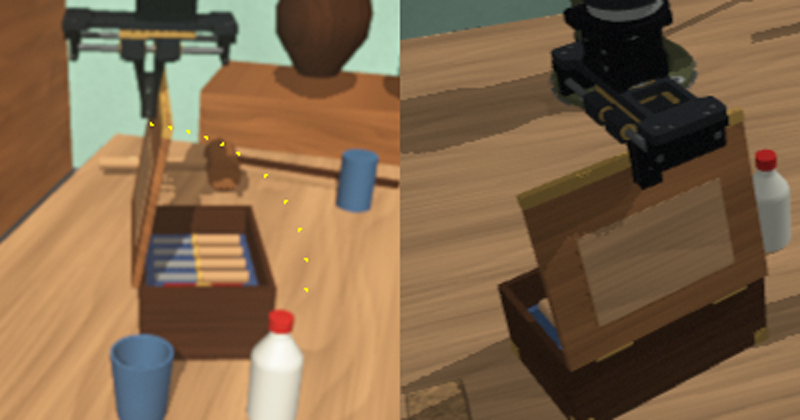

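The left half shows the lid's near corner at about (160,125), between the 1.5 and 1.4 dots, so a is about 1.4. I'll push another 25 mm, then go over the top to the catching pose.

Run:
```python
from h import *
b=tool((.069,0,.275),0)
show(b,[tool(*x) for x in [((.063,0,.275),0),((.057,0,.275),0),((.051,0,.275),0),((.045,0,.275),0),((.055,0,.325),0),((.02,0,.35),0),((-.04,0,.35),5),((-.08,0,.325),12),((-.075,0,.27),20),((-.055,0,.25),26),((-.045,0,.25),26)]])
```

```text
pos [[0.0, -0.03, 0.0], [0.0, -0.06, 0.0], [0.0, -0.09, 0.0], [0.0, -0.12, 0.0], [0.0, -0.07, -0.25], [0.0, -0.24, -0.37], [0.0, -0.54, -0.37], [0.0, -0.74, -0.25], [0.0, -0.72, 0.02], [0.0, -0.62, 0.13], [0.0, -0.57, 0.13]]
rot [[0.0, 0.0, 0.0], [0.0, 0.0, 0.0], [0.0, 0.0, 0.0], [0.0, 0.0, 0.0], [0.0, 0.0, 0.0], [0.0, 0.0, 0.0], [-0.06, 0.0, 0.0], [-0.14, 0.0, 0.0], [-0.23, 0.0, 0.0], [-0.3, 0.0, 0.0], [-0.3, 0.0, 0.0]]
```

Emit:
step_arm(delta_pos=[[0,-0.03,0],[0,-0.06,0],[0,-0.09,0],[0,-0.12,0],[0,-0.07,-0.25],[0,-0.24,-0.37],[0,-0.54,-0.37],[0,-0.74,-0.25],[0,-0.72,0.02],[0,-0.62,0.13],[0,-0.57,0.13]], rot=[[0,0,0],[0,0,0],[0,0,0],[0,0,0],[0,0,0],[0,0,0],[-0.06,0,0],[-0.14,0,0],[-0.23,0,0],[-0.3,0,0],[-0.3,0,0]], gripper=[-1,-1,-1,-1,-1,-1,-1,-1,-1,-1,-1])

```text
time_s: 10.78
tool_pos: [0.5655, -0.1218, 0.2467]
tool_rot: [153.7, -0.2, 107.5]
force: [0.6, 0.2, 0.6]
grip_width: 0.0006
grasp_force: 0.0
```

```bash
python3 look.py e
```

```text
10.775 [-0.04762563 -0.00057514  0.24670013] [153.65439489  -0.1693575  107.54212032] [0.56480895 0.22088577 0.64262097] [ 42.3  -4.9 -21.9 111.4 -22.1  53.8  47.7]
```

View pics/e.png

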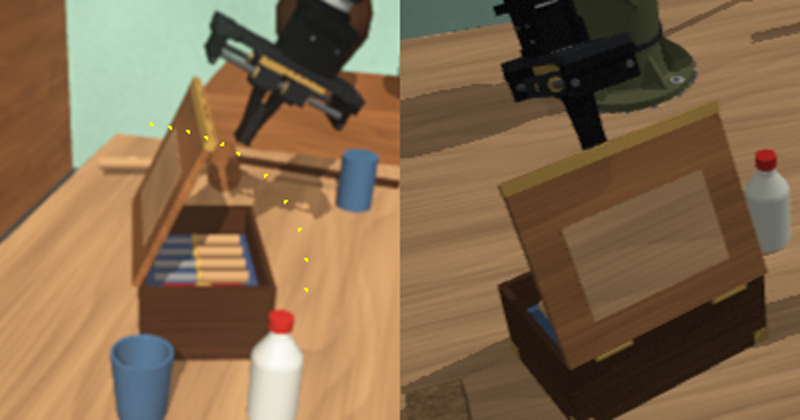

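The left half puts the lid's near corner at about (214,148), between the 1.2 and 1.1 dots, so a is about 1.15. The finger waits just in front at (245,135). I'll let the lid come onto it, and track the brass strip by colour for the angle.

Emit:
step_arm(delta_pos=[[0,0.01,0.005],[0,0.02,0.01],[0,0.03,0.015],[0,0.04,0.02],[0,0.04,0.02]], rot=[[0,0,0],[0,0,0],[0,0,0],[0,0,0],[0,0,0]], gripper=[-1,-1,-1,-1,-1])

```text
time_s: 11.5
tool_pos: [0.5771, -0.1185, 0.2497]
tool_rot: [153.4, -0.0, 107.7]
force: [-0.0, 0.1, 1.3]
grip_width: 0.0003
grasp_force: 0.0
```

```bash
cat > ang.py <<'E'
import cv2
from cell import env,viewer
from h import *
from scipy.optimize import minimize_scalar
def ang(img):
    h=cv2.cvtColor(img,cv2.COLOR_RGB2HSV)
    m=cv2.inRange(h,(18,130,60),(32,255,255));m[:, :100]=0;m[:,320:]=0;m[:80]=0;m[330:]=0
    n,l,s,c=cv2.connectedComponentsWithStats(m,connectivity=8)
    k=1+np.argmax(s[1:,4]);bb=s[k]
    f=lambda a:np.linalg.norm(proj("scene",case(P,(.08-.187*np.cos(a)+.01*np.sin(a),0,.1+.187*np.sin(a)+.01*np.cos(a))))-c[k])
    r=minimize_scalar(f,bounds=(-.1,1.8),method="bounded");return round(r.x,3),round(r.fun,1),bb.tolist(),c[k].round(1).tolist()
if __name__=="__main__":
    o=env.get_obs();print(o["time_s"],local(o["tool_pos"]).round(4),o["tool_rot"].round(1),o["force"].round(2),o["qpos"].round(1))
    for i in range(2):print(ang(viewer.read_camera("scene")["img"]))
E
python3 ang.py
```

```text
11.5 [-0.0356 -0.001   0.2497] [153.4  -0.  107.7] [-0.    0.15  1.26] [ 41.9  -3.9 -22.5 110.3 -21.5  53.4  46.7]
(np.float64(0.837), np.float64(0.6), [125, 141, 109, 47, 723], [178.3, 164.0])
(np.float64(0.832), np.float64(0.7), [125, 141, 109, 47, 713], [178.1, 164.0])
```

Run:
```python
from ang import *
print(ang(cv2.imread("pics/scene0.png")[:,:,::-1].copy()))
for n in "de":
    e=cv2.resize(cv2.imread(f"pics/{n}.png")[:,400:],(200,210),interpolation=cv2.INTER_AREA);c=np.zeros((420,560,3),np.uint8);c[90:300,80:280]=e;print(n,ang(c[:,:,::-1].copy()))
v=viewer.read_camera("scene")["img"];print(ang(v))
a=v[90:300,80:280,::-1]
im=viewer.read_camera("side")["img"][:,:,::-1].copy()
for q in (.6,.7,.8,.9,1,1.1,1.2):
    u=proj("side",case(P,(.08-.195*np.cos(q),.12,.1+.195*np.sin(q)))); cv2.circle(im,tuple(int(round(v*16)) for v in u),8,(0,255,255),-1,shift=4)
cv2.imwrite("pics/f.png",cv2.resize(np.hstack([im[60:270,200:400],a]),None,fx=2,fy=2,interpolation=cv2.INTER_CUBIC))
```

```text
(np.float64(1.571), np.float64(7.0), [150, 153, 116, 55, 1011], [204.2, 181.4])
d (np.float64(0.362), np.float64(4.2), [139, 165, 57, 30, 499], [166.8, 179.9])
e (np.float64(1.017), np.float64(0.9), [129, 140, 111, 49, 798], [184.2, 163.8])
(np.float64(0.818), np.float64(0.9), [124, 141, 109, 47, 703], [177.6, 164.1])
```

View pics/f.png

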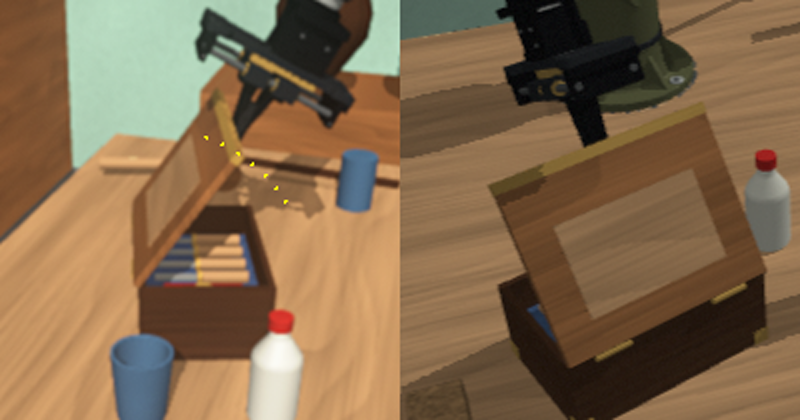

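The left half shows the lid's near corner at about (240,160), a about 0.96, just reaching the finger. The colour tracker reads about 0.13 low. I'll close a few more mm gently and hold.

Emit:
step_arm(delta_pos=[[0,0.025,0.01],[0,0.025,0.01],[0,0.025,0.01]], rot=[[0,0,0],[0,0,0],[0,0,0]], gripper=[-1,-1,-1])

```text
time_s: 12.08
tool_pos: [0.5823, -0.117, 0.2502]
tool_rot: [153.3, 0.0, 107.7]
force: [-0.5, -0.2, -0.4]
grip_width: 0.0005
grasp_force: 0.3
```

```bash
python3 ang.py
```

```text
12.075 [-0.0302 -0.0011  0.2502] [153.3   0.  107.7] [-0.48 -0.24 -0.36] [ 41.7  -3.4 -22.8 109.8 -21.1  53.2  46. ]
(np.float64(0.846), np.float64(0.5), [125, 141, 109, 47, 718], [178.6, 163.9])
(np.float64(0.841), np.float64(0.5), [125, 141, 109, 47, 701], [178.5, 164.0])
```

The tracker now reads a steady 0.845, so the lid has been caught at a about 0.97 and stopped. I'll plan the lowering.

```bash
cat > low.py <<'E'
from h import *
def tp(a,th,w=.005,d=.021):
    t=np.radians(th);E=np.array([.08-.195*np.cos(a),.1+.195*np.sin(a)]);y=np.array([np.cos(t),np.sin(t)]);z=np.array([np.sin(t),-np.cos(t)])
    q=E-z*(.011-d)-y*w;return (q[0],0,q[1]),th
th=lambda a:min(33,25.8+(.97-a)*20)
def out(base,ts):
    rs=rows(base,ts);r5=lambda v:(np.round(np.array(v)/.005)*.005).round(3).tolist()
    print(json.dumps([[0,*r5(a[1:])] for a,b in rs]));print(json.dumps([[round(float(b[0]),2),0,0] for a,b in rs]))
E
python3 - <<'E'
from low import *
b=tool((-.0306,0,.2504),25.8);print(tp(.97,25.8))
out(b,[tool(*tp(a,th(a))) for a in np.arange(.96,.60,-.02)])
E
```

```text
((np.float64(-0.030382691439556797), 0, np.float64(0.24967337089011418)), 25.8)
[[0, -0.01, 0.005], [0, -0.03, 0.01], [0, -0.05, 0.015], [0, -0.065, 0.015], [0, -0.085, 0.02], [0, -0.105, 0.025], [0, -0.12, 0.03], [0, -0.14, 0.04], [0, -0.16, 0.045], [0, -0.175, 0.05], [0, -0.195, 0.055], [0, -0.21, 0.065], [0, -0.23, 0.07], [0, -0.25, 0.08], [0, -0.265, 0.09], [0, -0.28, 0.095], [0, -0.3, 0.105], [0, -0.315, 0.115]]
[[-0.0, 0, 0], [-0.01, 0, 0], [-0.01, 0, 0], [-0.02, 0, 0], [-0.02, 0, 0], [-0.03, 0, 0], [-0.03, 0, 0], [-0.03, 0, 0], [-0.04, 0, 0], [-0.04, 0, 0], [-0.05, 0, 0], [-0.05, 0, 0], [-0.06, 0, 0], [-0.06, 0, 0], [-0.07, 0, 0], [-0.07, 0, 0], [-0.08, 0, 0], [-0.08, 0, 0]]
```

Emit:
step_arm(delta_pos=[[0,-0.01,0.005],[0,-0.03,0.01],[0,-0.05,0.015],[0,-0.065,0.015],[0,-0.085,0.02],[0,-0.105,0.025],[0,-0.12,0.03],[0,-0.14,0.04],[0,-0.16,0.045],[0,-0.175,0.05],[0,-0.195,0.055],[0,-0.21,0.065],[0,-0.23,0.07],[0,-0.25,0.08],[0,-0.265,0.09],[0,-0.28,0.095],[0,-0.3,0.105],[0,-0.315,0.115]], rot=[[0,0,0],[-0.01,0,0],[-0.01,0,0],[-0.02,0,0],[-0.02,0,0],[-0.03,0,0],[-0.03,0,0],[-0.03,0,0],[-0.04,0,0],[-0.04,0,0],[-0.05,0,0],[-0.05,0,0],[-0.06,0,0],[-0.06,0,0],[-0.07,0,0],[-0.07,0,0],[-0.08,0,0],[-0.08,0,0]], gripper=[-1,-1,-1,-1,-1,-1,-1,-1,-1,-1,-1,-1,-1,-1,-1,-1,-1,-1])

```text
time_s: 14.42
tool_pos: [0.5378, -0.1312, 0.2008]
tool_rot: [146.5, -0.0, 107.7]
force: [-1.7, -0.6, 0.7]
grip_width: 0.0001
grasp_force: 0.8
```

```bash
python3 ang.py
python3 - <<'E'
from low import *
b=tool(*tp(.62,th(.62)))
out(b,[tool(*tp(a,th(a))) for a in np.arange(.60,.23,-.02)])
E
```

```text
14.425 [-0.0769 -0.0011  0.2008] [146.5  -0.  107.7] [-1.7  -0.61  0.68] [ 43.3  -8.1 -17.1 122.4 -36.   45.5  64.8]
(np.float64(0.568), np.float64(3.8), [119, 148, 104, 46, 622], [169.5, 170.3])
(np.float64(0.57), np.float64(3.7), [119, 148, 104, 46, 617], [169.6, 170.3])
[[0, -0.02, 0.005], [0, -0.035, 0.015], [0, -0.055, 0.025], [0, -0.07, 0.03], [0, -0.09, 0.04], [0, -0.105, 0.05], [0, -0.125, 0.06], [0, -0.14, 0.07], [0, -0.155, 0.08], [0, -0.175, 0.09], [0, -0.19, 0.1], [0, -0.205, 0.11], [0, -0.22, 0.125], [0, -0.235, 0.135], [0, -0.25, 0.145], [0, -0.265, 0.16], [0, -0.28, 0.17], [0, -0.295, 0.185], [0, -0.31, 0.2]]
[[-0.0, 0, 0], [-0.0, 0, 0], [-0.0, 0, 0], [-0.0, 0, 0], [-0.0, 0, 0], [-0.0, 0, 0], [-0.0, 0, 0], [-0.0, 0, 0], [-0.0, 0, 0], [-0.0, 0, 0], [-0.0, 0, 0], [-0.0, 0, 0], [-0.0, 0, 0], [-0.0, 0, 0], [-0.0, 0, 0], [-0.0, 0, 0], [-0.0, 0, 0], [-0.0, 0, 0], [-0.0, 0, 0]]
```

Emit:
step_arm(delta_pos=[[0,-0.02,0.005],[0,-0.035,0.015],[0,-0.055,0.025],[0,-0.07,0.03],[0,-0.09,0.04],[0,-0.105,0.05],[0,-0.125,0.06],[0,-0.14,0.07],[0,-0.155,0.08],[0,-0.175,0.09],[0,-0.19,0.1],[0,-0.205,0.11],[0,-0.22,0.125],[0,-0.235,0.135],[0,-0.25,0.145],[0,-0.265,0.16],[0,-0.28,0.17],[0,-0.295,0.185],[0,-0.31,0.2]], rot=[[0,0,0],[0,0,0],[0,0,0],[0,0,0],[0,0,0],[0,0,0],[0,0,0],[0,0,0],[0,0,0],[0,0,0],[0,0,0],[0,0,0],[0,0,0],[0,0,0],[0,0,0],[0,0,0],[0,0,0],[0,0,0],[0,0,0]], gripper=[-1,-1,-1,-1,-1,-1,-1,-1,-1,-1,-1,-1,-1,-1,-1,-1,-1,-1,-1])

```text
time_s: 16.9
tool_pos: [0.5087, -0.1405, 0.1326]
tool_rot: [146.6, -0.0, 107.7]
force: [-10.4, -3.4, 1.6]
grip_width: 0.0006
grasp_force: 4.7
```

```bash
python3 ang.py
python3 - <<'E'
from low import *
print(tp(.24,33),tp(0,33))
b=tool(*tp(.24,th(.24)))
T=[tool(*tp(a,33)) for a in np.arange(.22,.01,-.02)]
q=tp(.02,33)[0]
T+=[tool((q[0],0,q[2]-.0035*k),33) for k in range(1,9)]
out(b,T)
E
```

```text
16.9 [-0.1074 -0.0012  0.1326] [146.6  -0.  107.7] [-10.44  -3.4    1.64] [ 43.6  -5.7 -14.9 129.1 -41.4  39.5  74.8]
(np.float64(0.243), np.float64(5.0), [118, 165, 99, 45, 472], [165.7, 186.5])
(np.float64(0.241), np.float64(4.9), [118, 165, 99, 45, 471], [165.7, 186.6])
((np.float64(-0.10815786758572264), 0, np.float64(0.13524211129876187)), 33) ((np.float64(-0.11374696248957684), 0, np.float64(0.08889009914547064)), 33)
[[0, -0.015, 0.015], [0, -0.03, 0.025], [0, -0.04, 0.04], [0, -0.055, 0.055], [0, -0.07, 0.07], [0, -0.08, 0.085], [0, -0.095, 0.1], [0, -0.105, 0.115], [0, -0.115, 0.13], [0, -0.13, 0.145], [0, -0.14, 0.165], [0, -0.15, 0.18], [0, -0.16, 0.19], [0, -0.165, 0.205], [0, -0.175, 0.22], [0, -0.185, 0.235], [0, -0.195, 0.25], [0, -0.205, 0.265], [0, -0.215, 0.28]]
[[0.0, 0, 0], [0.0, 0, 0], [0.0, 0, 0], [0.0, 0, 0], [0.0, 0, 0], [0.0, 0, 0], [0.0, 0, 0], [0.0, 0, 0], [0.0, 0, 0], [0.0, 0, 0], [0.0, 0, 0], [0.0, 0, 0], [0.0, 0, 0], [0.0, 0, 0], [0.0, 0, 0], [0.0, 0, 0], [0.0, 0, 0], [0.0, 0, 0], [0.0, 0, 0]]
```

The force along -x has grown to about 11 N: the finger is leaning into the edge. I'll ease it back while lowering slowly.

Emit:
step_arm(delta_pos=[[0,-0.007,0.001],[0,-0.014,0.003],[0,-0.021,0.004],[0,-0.028,0.006],[0,-0.035,0.007],[0,-0.042,0.009]], rot=[[0,0,0],[0,0,0],[0,0,0],[0,0,0],[0,0,0],[0,0,0]], gripper=[-1,-1,-1,-1,-1,-1])

```text
time_s: 17.75
tool_pos: [0.5044, -0.1415, 0.1276]
tool_rot: [146.5, -0.0, 107.7]
force: [-0.5, -0.8, -0.9]
grip_width: 0.0006
grasp_force: 0.5
```

```bash
python3 ang.py
```

```text
17.75 [-0.1118 -0.0008  0.1276] [146.5  -0.  107.7] [-0.53 -0.83 -0.85] [ 43.7  -5.7 -14.5 129.9 -42.3  39.1  76.3]
(np.float64(0.2), np.float64(4.8), [118, 168, 99, 44, 450], [165.9, 189.0])
(np.float64(0.198), np.float64(4.7), [118, 168, 99, 44, 447], [165.9, 189.1])
```

Emit:
step_arm(delta_pos=[[0,-0.01,0.011],[0,-0.02,0.022],[0,-0.03,0.033],[0,-0.04,0.044],[0,-0.05,0.055],[0,-0.06,0.066],[0,-0.07,0.077]], rot=[[0,0,0],[0,0,0],[0,0,0],[0,0,0],[0,0,0],[0,0,0],[0,0,0]], gripper=[-1,-1,-1,-1,-1,-1,-1])

```text
time_s: 18.73
tool_pos: [0.5011, -0.1427, 0.1066]
tool_rot: [146.5, -0.0, 107.7]
force: [-5.0, -0.6, -0.6]
grip_width: 0.0005
grasp_force: 2.2
```

```bash
python3 ang.py
```

```text
18.725 [-0.1153 -0.0009  0.1066] [146.5  -0.  107.7] [-5.03 -0.57 -0.65] [ 43.6  -4.  -14.2 131.2 -44.3  36.8  79.4]
(np.float64(0.097), np.float64(4.5), [119, 174, 98, 44, 402], [166.5, 195.2])
(np.float64(0.095), np.float64(4.6), [120, 174, 96, 44, 400], [166.5, 195.3])
```

Emit:
step_arm(delta_pos=[[0,-0.01,0.006],[0,-0.02,0.012],[0,-0.03,0.02],[0,-0.04,0.03],[0,-0.05,0.04],[0,-0.06,0.05]], rot=[[0,0,0],[0,0,0],[0,0,0],[0,0,0],[0,0,0],[0,0,0]], gripper=[-1,-1,-1,-1,-1,-1])

```text
time_s: 19.58
tool_pos: [0.4971, -0.1442, 0.0919]
tool_rot: [146.5, 0.0, 107.7]
force: [0.3, 0.0, -0.3]
grip_width: 0.0002
grasp_force: 0.5
```

```bash
python3 ang.py
```

```text
19.575 [-0.1196 -0.0011  0.0919] [146.5   0.  107.7] [ 0.3   0.04 -0.33] [ 43.6  -2.8 -13.9 132.3 -46.1  35.3  82.2]
(np.float64(-0.004), np.float64(4.7), [121, 181, 96, 44, 360], [167.2, 201.7])
(np.float64(-0.01), np.float64(4.9), [121, 181, 95, 45, 354], [167.0, 202.1])
```

Emit:
step_arm(delta_pos=[[0,-0.01,0.006],[0,-0.02,0.012],[0,-0.03,0.02],[0,-0.04,0.03],[0,-0.05,0.04],[0,-0.06,0.05]], rot=[[0,0,0],[0,0,0],[0,0,0],[0,0,0],[0,0,0],[0,0,0]], gripper=[-1,-1,-1,-1,-1,-1])

```text
time_s: 20.42
tool_pos: [0.4928, -0.1455, 0.0769]
tool_rot: [146.5, -0.0, 107.7]
force: [0.7, -0.5, -0.6]
grip_width: 0.0003
grasp_force: 0.0
```

```bash
sed -i 's/bounds=(-.1/bounds=(-.4/' ang.py; python3 ang.py
```

```text
20.425 [-0.1241 -0.001   0.0769] [146.5  -0.  107.7] [ 0.66 -0.54 -0.55] [ 43.7  -1.5 -13.6 133.3 -48.   33.8  85.2]
(np.float64(-0.011), np.float64(4.5), [121, 181, 96, 45, 350], [167.4, 202.1])
(np.float64(-0.013), np.float64(5.0), [121, 181, 96, 45, 352], [166.9, 202.3])
```

The tracker no longer changes (-0.01) and the force is at noise level, so the lid is shut and the finger is free. Withdrawing.

Run:
```python
from low import *
b=tool((-.125,0,.078),33)
show(b,[tool((-.13,0,.07),33),tool((-.15,0,.07),28),tool((-.18,0,.075),20),tool((-.19,0,.12),15),tool((-.19,0,.2),10)])
```

```text
pos [[0.0, -0.04, 0.02], [0.0, -0.13, -0.03], [0.0, -0.24, -0.14], [0.0, -0.16, -0.35], [0.0, 0.06, -0.69]]
rot [[0.0, 0.0, 0.0], [0.06, 0.0, 0.0], [0.15, 0.0, 0.0], [0.21, 0.0, 0.0], [0.27, 0.0, 0.0]]
```

Emit:
step_arm(delta_pos=[[0,-0.04,0.02],[0,-0.13,-0.03],[0,-0.24,-0.14],[0,-0.24,-0.14],[0,-0.16,-0.35],[0,0.06,-0.69],[0,0.06,-0.69],[0,0.06,-0.69]], rot=[[0,0,0],[0.06,0,0],[0.15,0,0],[0.15,0,0],[0.21,0,0],[0.27,0,0],[0.27,0,0],[0.27,0,0]], gripper=[-1,-1,-1,-1,-1,-1,-1,-1])

```text
time_s: 21.52
tool_pos: [0.4312, -0.1649, 0.1994]
tool_rot: [169.4, -0.0, 107.8]
force: [0.2, 0.4, -0.7]
grip_width: 0.0004
grasp_force: 0.0
```

```bash
python3 ang.py; python3 look.py g
```

```text
21.525 [-0.1887 -0.0007  0.1994] [169.4  -0.  107.8] [ 0.25  0.43 -0.71] [ 42.8  -9.  -17.9 116.9 -11.1  64.3  46.9]
(np.float64(-0.014), np.float64(5.2), [121, 181, 96, 45, 350], [166.8, 202.4])
(np.float64(-0.013), np.float64(4.9), [121, 181, 96, 45, 348], [167.0, 202.3])
21.625 [-1.90706531e-01  4.47695850e-05  1.96780650e-01] [169.66880198  -0.19926206 107.74212487] [-0.76320448 -0.18825584 -0.32981292] [ 42.8  -8.9 -17.9 117.1 -11.   64.3  46.8]
```

View pics/g.png

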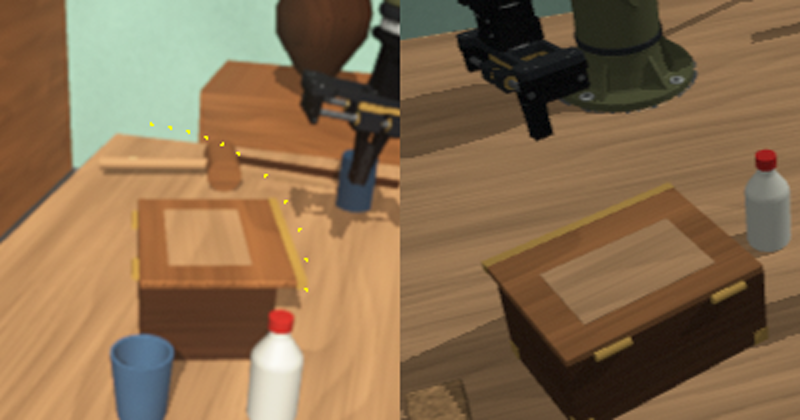

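The lid lies flat, with its near corner at the 0 dot (305,288). The hand is clear, and the bottle and pot stand where they were. Handing in.

```bash
python3 -c "
from cell import env
print(env.sign_off())"
```

```text
the job is handed in; nothing more can be done
None
```

The lid was pushed over from behind, caught on the outside of the closed fingers at about 0.97 rad (before half-way), lowered slowly until fully shut, and the job was handed in at about 21.6 s with the hand clear; the finger leaned on the lid's edge with up to about 11 N on the way down before I eased it off.

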